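# Find the full tin under the rack by its weight

## Robot

A 6-joint arm with a two-finger parallel gripper is mounted at the origin on a cart in front of the work surface, level with it; the furniture and walls round the work are solid. World frame = base frame: x ahead of the robot, y to its left, z up, the work surface at z = 0. Lengths are in m, angles in degrees, forces in N, time in s.
With the tool pointing down it reaches from about 0.325 to 0.85 m from the base axis. Payload 15.5 kg.
Tool frame: the origin (TCP) lies midway between the tips of the shut fingers; the grasp point (between the pads) lies 19 mm behind it; z points along the fingers, y is the line along which they close (so a half turn about z gives the same grasp; the last joint's range is limited). The gripper opens to 91 mm and grips with 3 to 60 N. Pads are 32 mm wide; open, the fingers measure 118 mm over their backs; the gripper's body (76 mm by 178 mm) begins 60 mm behind the grasp point.
Start: joints at [-78.352, 28.281, 77.091, -0, 74.628, -5.472], TCP at [0.184, -0.597, 0.214] pointing down, gripper open.
Joint ranges: [-166.48, 166.48], [-47.26, 123.95], [12.59, 153.08], [-70.14, 250.14], [6.76, 159.57], [-176.63, 176.63]. Speed limits (degrees/s): [108.29, 108.29, 147.25, 172.46, 172.46, 172.46].

## Interface

Orientations are given as a 3x3 rotation matrix whose columns are the frame's x, y, z axes.
In Python, from bench import ctrl gives the robot as it stands. The module is installed in compiled form; this text tells all that it offers. Calls block until the motion is done:
- ctrl.goto(position, orientation): joint-space move of the TCP to a pose.
- ctrl.move_l(position, vel=0.15, ori=None, contact_N=None): straight line of the TCP; ori=None keeps the orientation; vel is the mean speed in m/s. With contact_N (N) it stops when the force on the tool has changed by that much, and returns True; else False.
- ctrl.movej(angles): joint-space move.
- ctrl.command_gripper(opening): opening from 0.0 (shut) to 1.0 (fully open); the grip force is fixed at half the most; returns when the fingers have stopped.
- ctrl.sleep(seconds).
- ctrl.ik(position, orientation): joint angles nearest the present ones, or None.
- ctrl.read_camera(name): name is "scene" or "top" or "wrist"; returns the picture (400x640x3 uint8, blue, green, red); there is no depth.
- ctrl.camera_params(name): a dict with "fx", "fy", "cx", "cy" (pixels), "pose" (4x4, takes a point from camera to world coordinates); the wrist camera has in their place "T_tool_cam" (4x4, takes a point from camera to tool coordinates, whose origin is the TCP and whose axes are the flange's). Camera axes: x right, y up, looking along -z (the intrinsics and any distortion apply to the point x, -y, -z); pixel columns grow to the right and rows downward; lengths in m; the calibration is good to about 2 mm. A picture is of the moment at which its call begins: read the wrist's pose just before it. camera_params takes no time and is no camera call.
A pose or a line that the arm cannot do raises ctrl.MotionError and nothing moves.
- ctrl.sign_off(): hands the job in; it is judged then, once.
Readings, each from a call of its own:
- ctrl.current_t(): time.
- ctrl.current_q(): joint angles.
- ctrl.current_dq(): joint speeds.
- ctrl.current_effort(): joint torques, N m.
- ctrl.current_tool_pos(): TCP position.
- ctrl.current_eef_rot(): TCP orientation.
- ctrl.current_contact_force(): force on the tool from outside, world axes, zero at the start.
- ctrl.current_wrist_torque(): the same for the moment, N m.
- ctrl.current_grip_width(): opening from 0.0 (shut) to 1.0 (fully open).
- ctrl.current_grasp_force(): force on a finger pad.
Only numpy, scipy, OpenCV 4.12 (cv2) and the standard library are available. Lean on these libraries where they do the work, as an engineer would, in place of code of your own. Each camera call takes 0.05 s, during which the arm holds its last target. There are 200 camera calls.

## Task

Three matching lidded tins stand on the lower board of the worktop rack, half under its upper board; one is full and the other two are empty. Lift them to feel which is the full one and set it down gently, upright, in the dark wooden tray, and leave both empty tins standing upright on the rack's lower board. Don't knock any tin over or push the salt dish or the shaker about.

Things in the scene. Friction and masses are not known exactly. Their poses are not given: they have to be found in the camera images.
- rack: Fixed two-board wooden rack, 180 mm deep (x), 400 wide (y). Origin at the centre of its underside; x points to its back, away from the robot, y to its left. Lower board: whole footprint, top at z 15 mm. Above it an upper board (see rack_edge) on two 18 mm posts at x +70, y +-175 mm, with an 8 mm rail between them at z 100; front and sides open. A mug and two spice jars are fixed on top.
- rack_edge (a point): Middle of the lower front edge of the rack's upper board: x -35, y 0, z 200 mm in the rack's frame. The board runs from here to the rack's back, 15 mm thick. The tins start at about x -40 and y -115, 0, +115 mm of the rack's frame, so it hangs over their middles: a tool pointing straight down does not reach them, one tilted 30 to 40 degrees (fingers down and to the rack's back) does.
- tin_a: One of three identical closed tins: off-white body, fixed blue lid, 57 mm across, 90 mm tall. Origin at the centre of its underside, z up. It starts upright on the rack's lower board. One tin is full (0.38 to 0.56 kg), two are empty (0.09 to 0.14 kg); neither name nor place tells which, it changes at random. The contents may shift a few mm inside.
- tin_b: One of three identical closed tins: off-white body, fixed blue lid, 57 mm across, 90 mm tall. Origin at the centre of its underside, z up. It starts upright on the rack's lower board. One tin is full (0.38 to 0.56 kg), two are empty (0.09 to 0.14 kg); neither name nor place tells which, it changes at random. The contents may shift a few mm inside.
- tin_c: One of three identical closed tins: off-white body, fixed blue lid, 57 mm across, 90 mm tall. Origin at the centre of its underside, z up. It starts upright on the rack's lower board. One tin is full (0.38 to 0.56 kg), two are empty (0.09 to 0.14 kg); neither name nor place tells which, it changes at random. The contents may shift a few mm inside.
- tray: Fixed dark wooden tray, 170 x 170 mm outside, 22 mm high, walls 7 mm thick, inner floor 7 mm above the worktop. Origin at the centre of its underside.
- salt_dish: Loose small white round dish, 72 mm across, 35 mm high; bystander. Origin at the centre of its underside.
- shaker: Loose grey and clear shaker, 44 mm across, 90 mm high; bystander. Origin at the centre of its underside.

How it is judged (in metres and radians):
On the way:
1. a tin is lifted at least 10 mm clear of the lower board (((height (world z) of tin_a above 0.025 m and angle between tin_a's own z axis and vertical below 0.5 rad) or (height (world z) of tin_b above 0.025 m and angle between tin_b's own z axis and vertical below 0.5 rad) or (height (world z) of tin_c above 0.025 m and angle between tin_c's own z axis and vertical below 0.5 rad))), for 0.2 s.
At the end, for the whole second after the job is handed in: The full tin stands upright (within 0.1 rad) and at rest on the tray's floor, its centre within 60 mm of the tray's centre in the tray's x and y; both empty tins stand upright (within 0.1 rad) and at rest on the rack's lower board, their centres over the board (angle between each of tin_a, tin_b, tin_c's own z axis and vertical below 0.1 rad and linear speed of each of tin_a, tin_b, tin_c below 0.02 m/s and ((x of tin_a in the frame of tray between -0.06 and 0.06 m and y of tin_a in the frame of tray between -0.06 and 0.06 m and z of tin_a in the frame of tray below 0.013 m and contact force between tin_a and tray above 2.3 N and x of tin_b in the frame of rack between -0.085 and 0.085 m and y of tin_b in the frame of rack between -0.195 and 0.195 m and z of tin_b in the frame of rack between 0.01 and 0.021 m and contact force between tin_b and rack between 0.4 and 2 N and x of tin_c in the frame of rack between -0.085 and 0.085 m and y of tin_c in the frame of rack between -0.195 and 0.195 m and z of tin_c in the frame of rack between 0.01 and 0.021 m and contact force between tin_c and rack between 0.4 and 2 N) or (x of tin_a in the frame of rack between -0.085 and 0.085 m and y of tin_a in the frame of rack between -0.195 and 0.195 m and z of tin_a in the frame of rack between 0.01 and 0.021 m and contact force between tin_a and rack between 0.4 and 2 N and x of tin_b in the frame of tray between -0.06 and 0.06 m and y of tin_b in the frame of tray between -0.06 and 0.06 m and z of tin_b in the frame of tray below 0.013 m and contact force between tin_b and tray above 2.3 N and x of tin_c in the frame of rack between -0.085 and 0.085 m and y of tin_c in the frame of rack between -0.195 and 0.195 m and z of tin_c in the frame of rack between 0.01 and 0.021 m and contact force between tin_c and rack between 0.4 and 2 N) or (x of tin_a in the frame of rack between -0.085 and 0.085 m and y of tin_a in the frame of rack between -0.195 and 0.195 m and z of tin_a in the frame of rack between 0.01 and 0.021 m and contact force between tin_a and rack between 0.4 and 2 N and x of tin_b in the frame of rack between -0.085 and 0.085 m and y of tin_b in the frame of rack between -0.195 and 0.195 m and z of tin_b in the frame of rack between 0.01 and 0.021 m and contact force between tin_b and rack between 0.4 and 2 N and x of tin_c in the frame of tray between -0.06 and 0.06 m and y of tin_c in the frame of tray between -0.06 and 0.06 m and z of tin_c in the frame of tray below 0.013 m and contact force between tin_c and tray above 2.3 N))); the robot touches nothing.
It fails at once if a tin is dropped or slammed into the tray (faster than 0.6 m/s in the last 50 mm over it) ((horizontal distance between tin_a and tray below 0.09 m and height (world z) of tin_a below 0.05 m and linear speed of tin_a above 0.6 m/s) or (horizontal distance between tin_b and tray below 0.09 m and height (world z) of tin_b below 0.05 m and linear speed of tin_b above 0.6 m/s) or (horizontal distance between tin_c and tray below 0.09 m and height (world z) of tin_c below 0.05 m and linear speed of tin_c above 0.6 m/s)).
It fails at once if a tin is knocked over (tilted past 1 rad) (angle between any of tin_a, tin_b, tin_c's own z axis and vertical above 1 rad).
It fails at once if the salt dish or the shaker is moved more than 40 mm (distance of any of salt_dish, shaker from where it was at the start of the episode above 0.04 m).
It also fails if it takes over 70 s, if anything falls off the work surface, if the arm or the gripper's body presses on something with over 40 N, if the wrist force passes 120 N, or if a joint passes its speed limit or range.

## Working session

There is one attempt and no reset: what is moved stays moved. The work goes in short steps, each a Python script; the robot and the scene stay as the last script left them, time stands still between calls to the robot, and variables do not carry over. Pictures are saved under pics/ and viewed, at most 10 in all, crops included, and the job is handed in when it is done.

```bash
mkdir -p pics; python3 - <<'E'
from bench import ctrl
import cv2,numpy as np
np.set_printoptions(precision=4,suppress=True)
for n in("scene","top"):
    cv2.imwrite(f"pics/{n}0.png",ctrl.read_camera(n)); print(n,ctrl.camera_params(n))
print(ctrl.camera_params("wrist"),ctrl.current_eef_rot(),ctrl.current_t())
E
```

```text
scene {'fx': 379.8234179208375, 'fy': 379.8234179208375, 'cx': 319.1966628959767, 'cy': 201.63956765157067, 'pose': array([[-0.8051,  0.4434, -0.394 ,  0.1394],
       [-0.5929, -0.5839,  0.5545,  0.6421],
       [ 0.0158,  0.68  ,  0.733 ,  0.9224],
       [ 0.    ,  0.    ,  0.    ,  1.    ]])}
top {'fx': 361.92549621502815, 'fy': 361.92549621502815, 'cx': 316.39941322634945, 'cy': 195.13639212457784, 'pose': array([[-0.0106,  0.9862, -0.1651,  0.4047],
       [-0.9996, -0.0147, -0.0235,  0.0479],
       [-0.0256,  0.1648,  0.986 ,  1.1108],
       [ 0.    ,  0.    ,  0.    ,  1.    ]])}
{'fx': 287.411682480908, 'fy': 287.411682480908, 'cx': 319.63491317369875, 'cy': 203.82710643131182, 'T_tool_cam': array([[-0.0014,  0.9707,  0.2405,  0.0669],
       [ 1.    ,  0.0012,  0.0009, -0.    ],
       [ 0.0006,  0.2405, -0.9707, -0.1715],
       [ 0.    ,  0.    ,  0.    ,  1.    ]])} [[ 0.9557  0.2944 -0.0002]
 [ 0.2944 -0.9557  0.001 ]
 [ 0.0001 -0.0011 -1.    ]] 0.1
```

View pics/scene0.png

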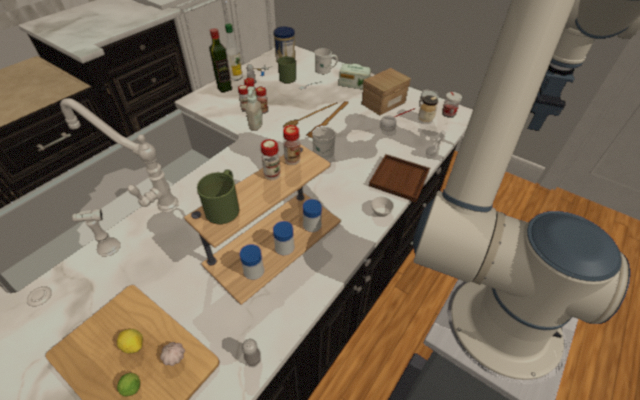

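View pics/top0.png

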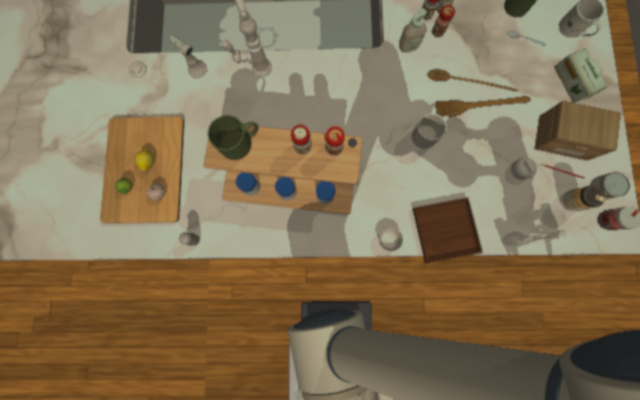

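The scene view shows three blue-lidded tins at about (250,255), (284,232) and (313,209), in front of and half under the rack's upper board. In the top view they sit at (246,182), (286,187) and (325,191). There the tray is at about (447,230), the salt dish at (388,236) and the shaker at (189,235).

```bash
cat >h.py <<'E'
from bench import ctrl
import cv2,numpy as np
np.set_printoptions(precision=4,suppress=True)
def cam(n):
    p=ctrl.camera_params(n)
    if n=="wrist":
        T=np.eye(4);T[:3,:3]=ctrl.current_eef_rot();T[:3,3]=ctrl.current_tool_pos();p["pose"]=T@p["T_tool_cam"]
    return p
def ray(p,uv):
    d=np.array([(uv[0]-p["cx"])/p["fx"],-(uv[1]-p["cy"])/p["fy"],-1.])
    d=p["pose"][:3,:3]@d; return p["pose"][:3,3],d/np.linalg.norm(d)
def plane(p,uv,z):
    o,d=ray(p,uv); return o+d*(z-o[2])/d[2]
def tri(rays):
    A=sum(np.eye(3)-np.outer(d,d) for o,d in rays);b=sum((np.eye(3)-np.outer(d,d))@o for o,d in rays)
    x=np.linalg.solve(A,b); return x,max(np.linalg.norm((np.eye(3)-np.outer(d,d))@(x-o)) for o,d in rays)
def blobs(im,lo,hi,amin=60):
    m=cv2.inRange(cv2.cvtColor(im,cv2.COLOR_BGR2HSV),lo,hi)
    m=cv2.morphologyEx(m,cv2.MORPH_CLOSE,np.ones((3,3)))
    n,l,s,c=cv2.connectedComponentsWithStats(m)
    return [(c[i],s[i],(l==i).astype(np.uint8)) for i in range(1,n) if s[i][4]>amin]
BLUE=((100,110,40),(125,255,255))
E
python3 - <<'E'
from h import *
B={}
for n in("scene","top"):
    im=cv2.imread(f"pics/{n}0.png");p=cam(n)
    B[n]=sorted([b for b in blobs(im,*BLUE) if 150<b[0][0]<400 and 150<b[0][1]<300],key=lambda b:b[0][0])
    for c,s,_ in B[n]: print(n,c,s, plane(p,c,.10))
    if n=="top":
        g=cv2.inRange(cv2.cvtColor(im,cv2.COLOR_BGR2HSV),(0,60,15),(20,255,110)); g[:, :400]=0;g[:,500:]=0;g[:190]=0;g[265:]=0
        cs=max(cv2.findContours(g,0,2)[0],key=cv2.contourArea);r=cv2.minAreaRect(cs);print(r)
        for c in cv2.boxPoints(r): print("traytop",c,plane(p,c,.022))
        print("tray c",plane(p,r[0],.022))
for a,b in zip(B["scene"],B["top"]): print("tri",*tri([ray(cam("scene"),a[0]),ray(cam("top"),b[0])]))
p=cam("top")
for n,c,z in(("lowfrontL",(223,200),.015),("lowfrontR",(350,213),.015),("upfrontL",(205,166),.215),("upfrontR",(357,183),.215),("dish",(388,236),.02),("shakertop",(188,237),.09)): print(n,plane(p,c,z))
p=cam("scene")
for n,c,z in(("lowfrontR*",(240,295),.015),("lowfront2",(342,222),.015),("tray",(400,177),.02),("dish",(381,206),.03),("shaker",(249,347),.09)): print(n,plane(p,c,z))
for n in("scene","top"):
    im=cv2.imread(f"pics/{n}0.png")
c1=cv2.resize(cv2.imread("pics/scene0.png")[140:310,180:420],None,fx=3,fy=3,interpolation=2)
cv2.imwrite("pics/crop_s.png",c1)
c1=cv2.resize(cv2.imread("pics/top0.png")[120:270,180:490],None,fx=2.5,fy=2.5,interpolation=2)
cv2.imwrite("pics/crop_t.png",c1)
E
```

```text
scene [250.1982 255.0562] [240 245  21  21 338] [0.612  0.2814 0.1   ]
scene [282.6962 231.0205] [274 222  18  19 293] [0.596  0.1695 0.1   ]
scene [311.8031 208.1042] [303 200  18  18 259] [0.5833 0.0536 0.1   ]
top [245.668  181.6154] [237 174  18  17 247] [0.6163 0.2743 0.1   ]
top [284.6255 186.3506] [276 178  18  18 251] [0.6007 0.1624 0.1   ]
top [325.0632 190.5336] [317 182  17  18 253] [0.5868 0.0473 0.1   ]
((455.9759521484375, 235.37246704101562), (72.21636199951172, 75.42391967773438), 79.3150863647461)
traytop [412.2231 206.8824] [ 0.5468 -0.2146  0.022 ]
traytop [486.3393 192.8983] [ 0.5862 -0.4391  0.022 ]
traytop [499.7288 263.8625] [ 0.3756 -0.4594  0.022 ]
traytop [425.6126 277.8467] [ 0.3377 -0.2421  0.022 ]
tray c [ 0.4599 -0.3389  0.022 ]
tri [0.6184 0.2767 0.0891] 0.0001461621818183911
tri [0.6024 0.1634 0.0891] 0.0004263565174906431
tri [0.5883 0.0472 0.091 ] 0.00016389764162441346
lowfrontL [0.5773 0.3624 0.015 ]
lowfrontR [ 0.5317 -0.0275  0.015 ]
upfrontL [0.6347 0.3543 0.215 ]
upfrontR [ 0.5842 -0.0333  0.215 ]
dish [ 0.4605 -0.1385  0.02  ]
shakertop [0.4609 0.4373 0.09  ]
lowfrontR* [0.5942 0.3535 0.015 ]
lowfront2 [ 0.5194 -0.0177  0.015 ]
tray [ 0.4704 -0.3037  0.02  ]
dish [ 0.4511 -0.1367  0.03  ]
shaker [0.4511 0.4571 0.09  ]
```

View pics/crop_s.png

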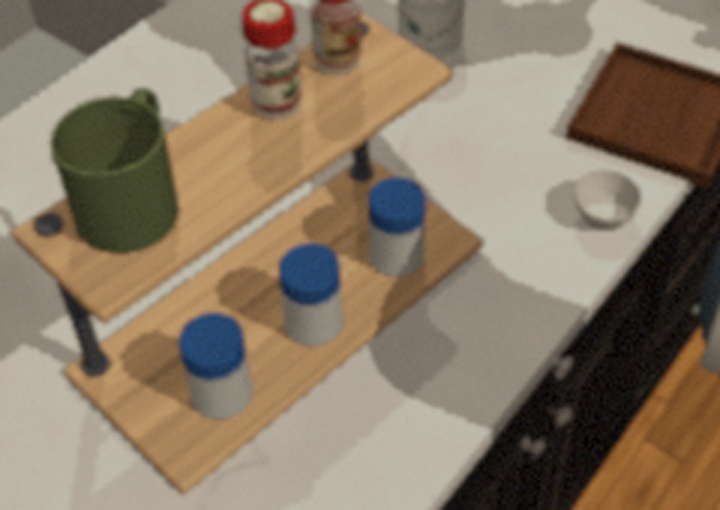

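View pics/crop_t.png

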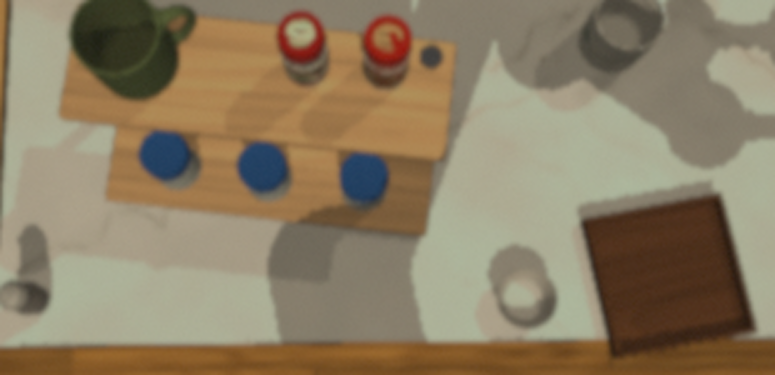

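The lid triangulation gives z of about 0.09, matching the lid middle (top at 0.105), and a tin spacing of 115 mm. The rack yaw is about -7.5°. The crops show the lids clear of the upper board. The tray corners in crop_t are (582,222), (720,196), (755,330) and (612,355). Next: IK checks, then a close look from the wrist.

```bash
cat >>h.py <<'E'
T0=np.array([[.5883,.0472],[.6024,.1634],[.6184,.2767]])
YAW=-np.arctan2(.0301,.2295); Y=lambda p:[np.mean(p[:,0]),np.mean(p[:,1])]
def ori(yaw,tilt,flip=1):
    c,s=np.cos(yaw),np.sin(yaw);ex=np.array([c,s,0]);ey=np.array([-s,c,0]);t=np.radians(tilt)
    z=np.sin(t)*ex-np.cos(t)*np.array([0,0,1]); y=-flip*ey
    return np.column_stack([np.cross(y,z),y,z])
def tcp(xy,zg,R,back=0): return np.r_[xy,zg]+R[:,2]*(.019-back)
E
python3 - <<'E'
from h import *
p=cam("top");P=np.array([plane(p,(c[0]/2.5+180,c[1]/2.5+120),.022)[:2] for c in((582,222),(720,196),(755,330),(612,355))])
print(P,P.mean(0),np.linalg.norm(P-np.roll(P,1,0),axis=1));tr=P.mean(0)
for flip in(1,-1):
  for tilt in(30,35,40):
    for i in range(3):
        R=ori(YAW,tilt,flip)
        for b in(.0,.14): print(flip,tilt,i,b,ctrl.ik(tcp(T0[i],.065,R,b),R))
    R=ori(np.arctan2(tr[1],tr[0]),tilt,flip);print("tray",ctrl.ik(tcp(tr,.057,R),R),ctrl.ik(tcp(tr,.25,R),R))
E
```

```text
[[ 0.541  -0.216 ]
 [ 0.5703 -0.383 ]
 [ 0.4104 -0.4111]
 [ 0.3832 -0.2425]] [ 0.4762 -0.3132] [0.16   0.1695 0.1624 0.1708]
1 30 0 0.0 None
1 30 0 0.14 [  2.9665  16.2532 118.4941 -18.618   16.4842 116.9674]
1 30 1 0.0 [ 15.7415  36.1965 109.6309 -61.6693  12.938  171.4255]
1 30 1 0.14 [ 19.6056  19.7573 111.7568 -32.7829  24.8563 144.1817]
1 30 2 0.0 [ 27.066   38.9157  99.9211 -47.479   22.6201 165.986 ]
1 30 2 0.14 [ 31.7543  24.6978 101.8452 -34.2065  34.2248 154.5977]
tray None [-41.8324  12.6677 108.5186   8.67    29.3677  75.0535]
1 35 0 0.0 [   1.7904   36.2964  119.8936  206.2484   12.0489 -108.1365]
1 35 0 0.14 [  4.0852  17.1534 124.2003 -57.6877   7.8146 156.955 ]
1 35 1 0.0 None
1 35 1 0.14 [ 21.9859  20.5273 116.7888 -56.2863  19.8224 169.4803]
1 35 2 0.0 [  28.6      39.7371  102.9568  -69.2861   21.1654 -171.2471]
1 35 2 0.14 [ 34.4829  25.2862 106.2695 -49.2829  30.3929 171.4319]
tray [-42.3883  37.1673 123.8885 161.4946  16.5301 -79.6508] [-42.3883  12.1901 112.7088  14.5563  21.0575  68.9378]
1 40 0 0.0 [  2.3537  38.6579 123.491  196.5964  22.5841 -97.8289]
1 40 
[... 1012 characters left out ...]
10.5197]
-1 35 2 0.0 [ 28.6     39.7371 102.9568 -69.2861  21.1654   8.7529]
-1 35 2 0.14 [ 34.4829  25.2862 106.2695 -49.2829  30.3929  -8.5681]
tray [-42.3883  37.1673 123.8885 161.4946  16.5301 100.3492] [ -42.3883   12.1901  112.7088   14.5563   21.0575 -111.0622]
-1 40 0 0.0 [  2.3537  38.6579 123.491  196.5964  22.5841  82.1711]
-1 40 0 0.14 [  5.3713  19.5699 129.9485 223.3222  12.0199  57.2181]
-1 40 1 0.0 [ 18.2518  39.1872 116.1929 233.3852  20.3395  58.6533]
-1 40 1 0.14 None
-1 40 2 0.0 None
-1 40 2 0.14 [ 37.3251  26.7091 110.4004 -67.5447  29.3448  11.8906]
tray [-42.9822  40.0784 127.694  166.7321  28.0084  94.3369] [ -42.9822   12.2701  116.8913   29.0804   12.8115 -125.894 ]
```

```bash
python3 - <<'E'
from h import *
tr=np.array([.4762,-.3132])
def score(xy,R,pts):
    q=[ctrl.ik(tcp(xy,z,R,b),R) for z,b in pts]
    if any(a is None for a in q): return None
    q=np.array(q);return q[:,4].min(),np.abs(np.diff(q[:,3])).max(),q[0],q[-1]
G=[(.065,0),(.065,.05),(.065,.1),(.065,.14),(.085,.0),(.09,.08),(.1,.14)]
for i in range(3):
  L=[]
  for tilt in(30,33,36,40,44,48):
    for dy in range(-24,25,8):
      r=score(T0[i],ori(YAW+np.radians(dy),tilt,1),G)
      if r and r[1]<25 : L.append((round(r[0],1),round(r[1]),tilt,dy,r[2].round()))
  L.sort(key=lambda l:-l[0]); print(i,*L[:7],sep="\n")
L=[]
for tilt in(30,33,36,40,44,48):
  for yw in range(-120,60,10):
    r=score(tr,ori(np.radians(yw),tilt,1),[(.057,0),(.1,0),(.15,0),(.2,0)])
    if r and r[1]<25 : L.append((round(r[0],1),round(r[1]),tilt,yw,r[2].round()))
L.sort(key=lambda l:-l[0]);print(*L[:20],sep="\n")
E
```

```text
0
(np.float64(33.6), 17, 48, 24, array([-14.,  44., 129., 146.,  42., -85.]))
(np.float64(29.5), 12, 48, 16, array([ -8.,  45., 130., 162.,  43., -88.]))
(np.float64(28.7), 17, 48, -8, array([  9.,  44., 126., 209.,  39., -96.]))
(np.float64(26.8), 2, 48, 8, array([ -2.,  45., 130., 177.,  42., -90.]))
(np.float64(26.2), 23, 44, 24, array([-12.,  41., 126., 143.,  33., -79.]))
(np.float64(26.1), 9, 48, 0, array([  3.,  44., 129., 192.,  41., -92.]))
(np.float64(18.6), 22, 44, 16, array([ -8.,  41., 127., 159.,  33., -84.]))
1
(np.float64(31.9), 13, 36, -24, array([  25.,   40.,  105.,  -68.,   32., -156.]))
(np.float64(28.4), 17, 48, 0, array([  20.,   43.,  121.,  218.,   35., -103.]))
(np.float64(24.7), 9, 48, 24, array([  5.,  44., 125., 166.,  37., -86.]))
(np.float64(23.7), 12, 48, 8, array([ 16.,  44., 123., 200.,  35., -96.]))
(np.float64(22.5), 2, 48, 16, array([ 10.,  44., 125., 182.,  36., -91.]))
(np.float64(15.0), 24, 44, 8, array([  15.,   41.,  121.,  203.,   27., -100.]))
(np.float64(13.9), 20, 44, 24, array([  6.,  41., 122., 164.,  28., -83.]))
2
(np.float64(44.4), 1
[... 1412 characters left out ...]
.7), 2, 36, -120, array([ -20.,   44.,   93.,  -43.,   59., -142.]))
(np.float64(57.8), 2, 30, 50, array([-56.,  41.,  95.,  35.,  58., -39.]))
(np.float64(57.6), 2, 40, 40, array([-62.,  43., 100.,  48.,  58., -46.]))
(np.float64(56.9), 3, 44, -110, array([ -16.,   45.,   98.,  -56.,   57., -135.]))
(np.float64(56.8), 2, 33, -120, array([ -21.,   43.,   94.,  -40.,   57., -145.]))
(np.float64(56.5), 3, 48, 30, array([-66.,  46., 106.,  62.,  56., -55.]))
(np.float64(55.0), 2, 30, -120, array([ -23.,   42.,   94.,  -37.,   55., -148.]))
(np.float64(55.0), 2, 36, 40, array([-60.,  42., 100.,  45.,  55., -42.]))
(np.float64(54.2), 3, 40, -110, array([ -18.,   44.,   98.,  -52.,   54., -140.]))
```

```bash
cat >>h.py <<'E'
TILT=48; DY=[8,8,16]; TR=np.array([.4762,-.3132])
def Rt(i): return ori(YAW+np.radians(DY[i]),TILT,1)
E
python3 - <<'E'
from h import *
R=Rt(0);q=np.array(ctrl.ik(tcp(T0[0],.065,R,.14),R));print(q)
assert 140<q[3]<220
v=q.copy();v[1]-=20;ctrl.movej(v);print(ctrl.current_tool_pos());ctrl.movej(q)
print(ctrl.current_tool_pos(),ctrl.current_t(),ctrl.current_contact_force())
p=cam("wrist");im=ctrl.read_camera("wrist");cv2.imwrite("pics/w0.png",im)
for c,s,_ in blobs(im,*BLUE,300): print(c,s,plane(p,c,.105))
E
```

```text
[ -3.8195  28.6129 141.9015 174.8133  38.5468 -88.8513]
[0.5069 0.0457 0.322 ]
[0.4986 0.0463 0.1465] 3.5 [-0.5051 -0.1231  0.2093]
[ 94.8232 161.1473] [  58  135   74   54 2919] [0.6043 0.2641 0.105 ]
[201.5173 174.0742] [ 169  146   65   58 2857] [0.5888 0.1572 0.105 ]
[320.0693 185.4419] [ 291  157   59   59 2856] [0.5763 0.0464 0.105 ]
```

View pics/w0.png

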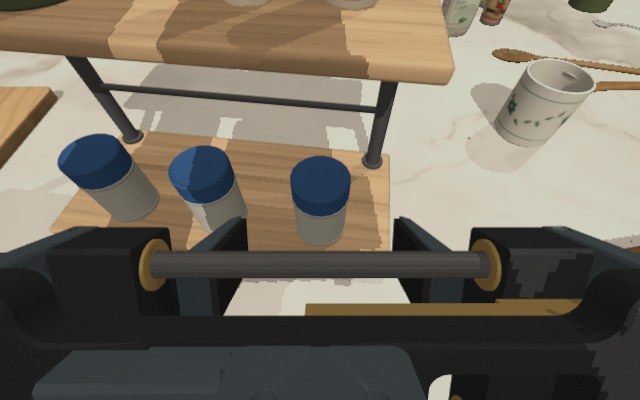

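The wrist view shows tin 0's lid at (320,185), centred between the fingers and agreeing with the estimate. Now I grip it, lift it and weigh it.

```bash
cat >>h.py <<'E'
def fz(n=8):
    r=[]
    for _ in range(n): r.append(ctrl.current_contact_force()); ctrl.sleep(.03)
    return np.mean(r,0)
def pick(i,zg=.065):
    R=Rt(i); print("hit",ctrl.move_l(tcp(T0[i],zg,R),.12,contact_N=10),ctrl.current_tool_pos()-tcp(T0[i],zg,R))
    ctrl.command_gripper(0.0); print("grip",ctrl.current_grip_width()*91,ctrl.current_grasp_force())
    f0=fz(); ctrl.move_l(tcp(T0[i],zg+.022,R),.05); ctrl.sleep(.4); f1=fz()
    ctrl.move_l(tcp(T0[i],zg+.020,R),.05)
    print("f",f0,f1,"dz",f1[2]-f0[2],"t",ctrl.current_t()); return f1[2]
def putback(i,zg=.065):
    R=Rt(i); ctrl.move_l(tcp(T0[i],zg+.003,R),.05); print("touch",ctrl.move_l(tcp(T0[i],zg-.001,R),.01,contact_N=2.5),ctrl.current_tool_pos()[2]-tcp(T0[i],zg,R)[2])
    ctrl.command_gripper(1.0); ctrl.move_l(tcp(T0[i],zg,R,.14),.15); print("t",ctrl.current_t())
E
python3 - <<'E'
from h import *
print("base",fz()); pick(0)
E
```

```text
base [ 0.3999  0.2832 -0.1028]
hit False [-0.0004  0.      0.0004]
grip 55.41260650805952 30.000420722644776
f [-0.9846 -0.3254  2.2757] [ 0.1231 -0.213  -1.2187] dz -3.4943883438139585 t 7.5417
```

Against the free reading of about -0.1 N, the lifted reading of -1.2 N is about 0.11 kg, so tin 0 is empty. I put it back and try tin 1.

```bash
python3 - <<'E'
from h import *
putback(0)
R=Rt(1);P=tcp(T0[1],.065,R,.14);q=ctrl.ik(P,R);print(q);assert 140<q[3]<225
ctrl.movej(q)
im=ctrl.read_camera("wrist");cv2.imwrite("pics/w1.png",im);p=cam("wrist")
for c,s,_ in blobs(im,*BLUE,300): print(c,s,plane(p,c,.105))
print("base",fz()); pick(1)
E
```

```text
touch True 6.103679799092376e-05
t 10.1917
[  21.035    27.9375  133.3567  210.3465   31.0168 -102.5936]
[205.645  171.2855] [ 173  143   65   58 2834] [0.6051 0.2689 0.105 ]
[320.0472 185.4175] [ 291  157   59   59 2879] [0.5893 0.1618 0.105 ]
[445.8209 197.5078] [ 412  167   70   63 3316] [0.5767 0.0515 0.105 ]
base [-0.2711  0.277  -0.1572]
hit False [-0.0004  0.0001  0.0004]
grip 55.28778386876775 30.000309372553602
f [-1.4019  0.2888  2.3512] [ 0.0077 -0.2244 -1.2117] dz -3.562895557585099 t 14.9583
```

View pics/w1.png

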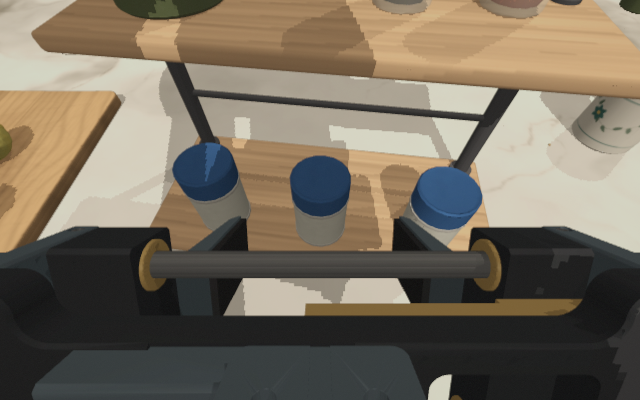

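The view, taken before this lift, shows tin 1 centred at (320,185) and tin 0 standing upright at (446,197). Tin 1 is also empty, so I put it back and lift tin 2.

```bash
python3 - <<'E'
from h import *
putback(1)
R=Rt(2);P=tcp(T0[2],.065,R,.14);q=ctrl.ik(P,R);print(q);assert 140<q[3]<250
ctrl.movej(q)
p=cam("wrist");im=ctrl.read_camera("wrist")
for c,s,_ in blobs(im,*BLUE,300): print(c,s,plane(p,c,.105))
print("base",fz()); pick(2)
# plan tray route
Rg=ori(np.arctan2(TR[1],TR[0]),TILT,1)
R=Rt(2);b=T0[2]-.15*np.array([np.cos(YAW),np.sin(YAW)])
print(ctrl.ik(tcp(b,.12,R),R))
for yw in(-50,-40,-33,-25,-15):
    Rg=ori(np.radians(yw),TILT,1);print(yw,[ctrl.ik(tcp(TR,z,Rg),Rg) for z in(.16,.06)])
E
```

```text
touch True 6.465597321610173e-05
t 17.6083
[  29.9466   28.7813  125.7387  218.8709   25.622  -111.3024]
[321.1931 185.4411] [ 292  156   60   60 2895] [0.6057 0.2739 0.105 ]
[446.0074 212.4905] [ 409  183   73   65 3262] [0.5927 0.1654 0.105 ]
[598.3814 227.8907] [ 552  210   88   42 1573] [0.5958 0.0438 0.105 ]
base [-0.1253 -0.2284 -0.0849]
hit False [-0.0004  0.      0.0004]
grip 55.71623612692002 30.000309557653964
f [-1.2554 -1.3486  2.3105] [-0.0628 -0.0782 -4.8885] dz -7.199072549395563 t 22.1333
[  39.1297   35.0267  128.5916  221.6763   34.6773 -104.6165]
-50 [array([ -31.3552,   28.3122,  127.2584,  213.106 ,   25.7842, -107.6958]), array([-31.3552,  45.4992, 130.5277, 199.9064,  44.2492, -91.8192])]
-40 [array([-38.8192,  28.022 , 129.351 , 182.0475,  25.3811, -91.0598]), array([-38.8192,  46.2082, 132.8191, 181.1993,  47.0275, -90.0274])]
-33 [array([-44.2559,  27.9728, 129.7646, 160.9895,  26.4429, -80.4411]), array([-44.2559,  46.3711, 133.2757, 168.6815,  47.6536, -89.9067])]
-25 [array([-50.1646,  28.0507, 129.1202, 138.7486,  28.6364, -69.8644]), array([-50.1646,  46.1207, 132.5648, 154.3166,  46.8128, -89.2335])]
-15 [array([-56.4446,  28.3915, 126.7556, 114.5073,  32.7236, -59.029 ]), array([-56.4446,  45.3553, 129.9813, 135.5153,  44.5854, -85.6034])]
```

Tin 2 reads -4.9 N, about 0.49 kg, so it is the full one. I carry it to the tray, retreating from the rack first.

```bash
python3 - <<'E'
from h import *
R=Rt(2);b=T0[2]-.15*np.array([np.cos(YAW),np.sin(YAW)])
ctrl.move_l(tcp(b,.115,R),.12); print(ctrl.current_q())
for w,yw in(((.43,-.06),-10),((.43,-.06),-20),((.43,-.06),0),((.44,-.09),-20)):
    Rw=ori(np.radians(yw),TILT,1);q=ctrl.ik(tcp(w,.165,Rw),Rw);print(w,yw,q)
    if q is not None and 120<q[3]<235:
        try: ctrl.move_l(tcp(w,.165,Rw),.15,ori=Rw);break
        except ctrl.MotionError as e: print(e)
else: raise SystemExit("no via")
Rg=ori(np.radians(-40),TILT,1);q=ctrl.ik(tcp(TR,.16,Rg),Rg);print(q)
assert 120<q[3]<235
ctrl.movej(q);print(ctrl.current_tool_pos(),ctrl.current_t(),ctrl.current_grip_width()*91,fz())
p=cam("top")
cv2.imwrite("pics/t1.png",cv2.resize(ctrl.read_camera("top")[150:290,340:540],None,fx=3,fy=3))
E
```

```text
[  39.086    35.896   128.7243  220.6937   35.4502 -103.4341]
(0.43, -0.06) -10 [-23.8388  30.8312 150.8404 166.5068  49.6243 -90.5248]
[-38.8192  28.022  129.351  182.0475  25.3811 -91.0598]
[ 0.4863 -0.3209  0.1466] 27.1583 55.166485028937664 [-0.0643  0.1327 -4.9143]
```

View pics/t1.png

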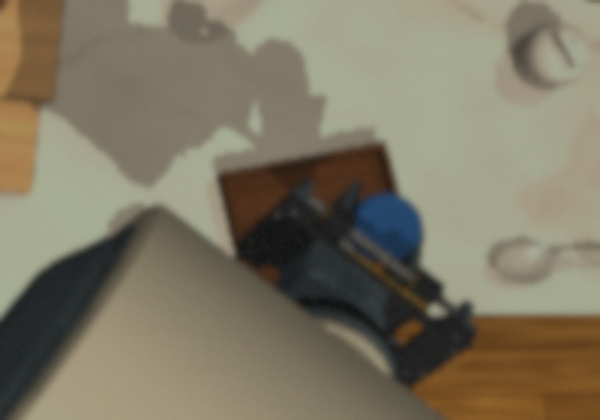

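The lid is held over the tray at about top-view pixel (470,225). I check that position, then lower until it touches and release.

```bash
python3 - <<'E'
from h import *
print(plane(cam("top"),(470,225),.2))
Rg=ctrl.current_eef_rot()
ctrl.move_l(tcp(TR,.075,Rg),.08)
print("touch",ctrl.move_l(tcp(TR,.053,Rg),.02,contact_N=2.5),ctrl.current_tool_pos()[2]-tcp(TR,.057,Rg)[2],fz(4))
ctrl.command_gripper(1.0); print(ctrl.current_grip_width())
ctrl.move_l(tcp(TR,.057,Rg,.12),.1)
P=ctrl.current_tool_pos();ctrl.move_l(P+[0,0,.1],.15)
q=np.array(ctrl.current_q());q[0]-=35;ctrl.movej(q)
print(ctrl.current_t(),fz(4))
a=ctrl.read_camera("top");b=ctrl.read_camera("scene")
for n,im in(("top",a),("scene",b)):
    for c,s,_ in blobs(im,*BLUE,100): print(n,c,s,plane(cam(n),c,.09))
cv2.imwrite("pics/end.png",np.vstack([cv2.resize(a[120:270,180:500],(640,300)),cv2.resize(b[140:310,180:500],(560,298)).copy() if 0 else cv2.resize(b[140:290,180:500],(640,300))]))
E
```

```text
[ 0.4761 -0.3122  0.2   ]
touch True -3.5972832537124744e-05 [-2.0935  1.4207  5.9924]
1.0010448715449984
33.65 [-0.1851  0.4083  0.3056]
top [284.5259 186.3625] [276 178  18  18 251] [0.6026 0.1638 0.09  ]
top [324.692  190.4219] [317 182  16  18 237] [0.589  0.0484 0.09  ]
top [454.1515 228.1152] [444 219  21  19 330] [ 0.4766 -0.3112  0.09  ]
scene [284.     32.374] [275  28  18  10 131] [ 1.4246 -0.8238  0.09  ]
scene [402.6755 161.4043] [395 155  16  14 188] [ 0.4736 -0.3032  0.09  ]
scene [311.702  208.3388] [304 200  17  18 245] [0.5884 0.0474 0.09  ]
scene [282.57   230.9693] [274 222  18  19 293] [0.6019 0.1638 0.09  ]
```

View pics/end.png

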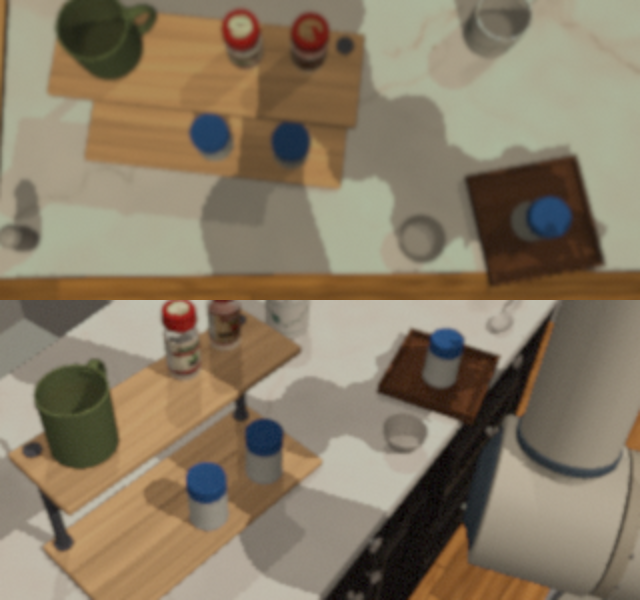

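The full tin stands upright near the middle of the tray. Both empty tins stand on the rack's lower board, the dish and shaker are in place, and the arm is clear.

```bash
python3 -c "
from bench import ctrl
print(ctrl.sign_off())"
```

```text
the job is handed in; nothing more can be done
None
```

I set the full tin (about 0.49 kg by feel) upright in the tray, left both empty tins upright on the rack's lower board, and handed the job in; no verdict was shown.

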